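Roll the component caddy up to its buffer

TASK

Take the small blue caddy by its orange push bar and push it straight ahead on its wheels until both front castors have swung round and trail straight. Then steer it into the yellow parking mark, square and centred, and press its nose lightly, with about 7 N, for a second against the sprung buffer pad; ease off gently and let go, so that it stays parked touching the pad with its castors straight. Never lift it or ram the pad, keep the transformer in the tray, and leave the white counter alone.

Things in the scene. Friction and masses are not known exactly. Their poses are not given: they have to be found in the camera images.
- caddy: blue and aluminium tray caddy, 160 long x 100 wide x 106 high. Origin on the 3 mm thick mat under the middle of the push bar, midway between the two fixed rear wheels (24 diameter, 90 apart); +x points ahead, the way it is pushed, z up. It rolls along its x axis and turns about its origin. The tray reaches from 25 behind to 135 ahead. About 0.9 kg with its load (varies by a fifth)
- push_bar (a point): centre of the orange push bar, 97 above the mat over the caddy's origin, axes as the caddy's; the bar is 14 thick (along the caddy's x), 18 high, along the caddy's y with 78 free between its uprights; grip it from above, fingers fore and aft. Rolling takes about 2 N there, rather more while castors swing round or rear wheels scrub sideways
- nose (a point): middle of the caddy's flat nose plate, on its face, 135 ahead of the caddy's origin and 60 above the mat; the plate is 100 wide and reaches from 30 to 77 above the mat. Axes as the caddy's
- castor_l (a joint): swivel angle (rad, about the upward axis) of the left front castor, whose pivot is 105 ahead of and 36 beside the caddy's origin, wheel 12 off the pivot: 0 = trailing straight (wheel behind the pivot, towards the push bar); at the start turned well away from 0. Rolling straight ahead swings it to near 0 within about 60 mm
- castor_r (a joint): the same for the right front castor
- dock: yellow parking mark, flat painted lines: side lines at y = +-60, a cross line at the near end that the wheels roll over. Origin on the mat; +x runs along the middle of the mark towards the buffer. The parked caddy's x axis lies along this x axis, its origin within about 25 of this origin (where exactly, the buffer decides)
- buffer (a point): middle of the front of the grey buffer block (90 wide, 80 high), 195 ahead of the dock's origin, 60 above the mat; axes as the dock's. Before it stands a black rubber pad, 44 wide, 30 high, at this height, on a spring: it yields 2 mm per 3 N, up to 30. The pad's free face is 42 to 78 in front of this point: an adjustable stop, its setting is not given, so feel for it
- transformer_mid (a point): centre of the loose transformer (43x66x40, 0.34 kg) that rides in the caddy's tray, about 80 ahead of the push bar, 55 above the mat
- tally_counter: white round tally counter, 45 diameter, 28 high, a bystander; origin under its middle
There are look-alikes about, which are no part of the job. There is more than one size of the caddy; the one meant has the size given above.

How it is judged:
On the way, in this order (a step that is already met when the one before it is completed fails the run):
1. both castors trail straight (within 0.25 rad) while the caddy is still 90 mm or more short of its place (value of joint castor_l between -0.25 and 0.25 rad and value of joint castor_r between -0.25 and 0.25 rad and x of caddy in the frame of dock below -0.09 m), for 0.1 s.
2. in the mark, the nose presses on the buffer pad with 4 to 11 N for half a second (contact force between caddy and dock between 4 and 11 N and y of caddy in the frame of dock between -0.01 and 0.01 m and angle between the x axis of caddy and the x axis of dock, either way round below 0.09 rad), for 0.5 s.
At the end, for the whole second after the job is handed in: The caddy stands still on its wheels in the mark, its nose still touching the buffer pad, centred within 10 mm and square within 0.09 rad (5 degrees), castors within 0.3 rad of straight, the transformer in the tray (contact force between caddy and dock above 0.1 N and y of caddy in the frame of dock between -0.01 and 0.01 m and angle between the x axis of caddy and the x axis of dock, either way round below 0.09 rad and value of joint castor_l between -0.3 and 0.3 rad and value of joint castor_r between -0.3 and 0.3 rad and angle between caddy's own z axis and vertical below 0.06 rad and linear speed of caddy below 0.01 m/s and x of transformer_mid in the frame of caddy above 0.03 m and height (world z) of transformer_mid above 0.048 m).
It fails at once if the pad is rammed: more than 16 N between caddy and buffer (contact force between caddy and dock above 16 N).
It fails at once if the caddy is lifted off its wheels (10 mm) or tipped (0.15 rad) (height (world z) of caddy above 0.013 m or angle between caddy's own z axis and vertical above 0.15 rad).
It fails at once if the transformer falls over or leaves the tray (angle between transformer_mid's own z axis and vertical above 0.5 rad or height (world z) of transformer_mid below 0.043 m).
It fails at once if the white counter is pushed by more than 20 mm (distance of tally_counter from where it was at the start of the episode above 0.02 m).
It also fails if it takes over 72 s, if anything falls off the work surface, if the arm or the gripper's body presses on something with over 40 N, if the wrist force passes 120 N, or if a joint passes its speed limit or range.

ROBOT

A 6-joint arm with a two-finger parallel gripper is mounted at the origin on a cart in front of the work surface, level with it; the furniture and walls round the work are solid. World frame = base frame: x ahead of the robot, y to its left, z up, the work surface at z = 0. Lengths are in m, angles in rad, forces in N, time in s.
With the tool pointing down it reaches from about 0.375 to 0.975 m from the base axis. Payload 3.8 kg.
Tool frame: the origin (TCP) lies midway between the tips of the shut fingers; the grasp point (between the pads) lies 19 mm behind it; z points along the fingers, y is the line along which they close (so a half turn about z gives the same grasp; the last joint's range is limited). The gripper opens to 85 mm and grips with 20 to 120 N. Pads are 22 mm wide; open, the fingers measure 114 mm over their backs; the gripper's body (76 mm by 85 mm) begins 54 mm behind the grasp point. The pads swing forward as they close: fully open they stand 13 mm farther back than shut.
Start: joints at [1.204, 0.264, 1.604, -0, 1.274, -0.037], TCP at [0.219, 0.639, 0.231] pointing down, gripper open.
Joint ranges: [-2.63, 2.63], [-0.94, 2.18], [0.31, 2.57], [-1.31, 4.45], [0, 2.66], [-2.55, 2.55]. Speed limits (rad/s): [2.57, 2.57, 3.14, 3.14, 3.14, 3.14].

INTERFACE

Orientations are given as a rotation vector (axis times angle).
In Python, from workcell import bot gives the robot as it stands.
- The arm moves only by the tool jog_arm, never from a script. Its argument "motion" is a list of rows, each a list of 5 numbers: the opening, from -1 (shut) to 1 (fully open), then the shift along the tool's x, y, z in mm, then the turn about the tool's z in degrees. In form: [[claw, x, y, z, twist], ...]. A call has 1 to 10 rows; each row shifts and turns the commanded pose from where the row before left it, along the tool's axes as they then stand; what a row does not reach is not made up. A row lasts 1/12 s, in which the tool goes at most 41.7 mm and 7.16 degrees, less where a joint would pass 70% of its speed; a pose out of reach is approached as far as the arm can. A call with a gripper value outside its range is refused whole. The fingers move at their own pace and stop on an object; "force" is the grip in N (left out, the last holds). Time passes only in rows, so rows that do not move let the fingers close. It gives the time, the measured TCP pose, the force, the opening and the grip force at its end, in the units of the state.
- bot.read_state(): the state, without advancing time (a new reading comes with each control period).
- bot.read_camera(name): name is "scene" or "top" or "wrist"; returns (picture, depth): 480x640x3 uint8, red, green, blue; 480x640 float32, m along the optical axis (not along the pixel's ray), 0 where there is no reading.
- bot.get_calibration(name): a dict with "vfov" (degrees; the focal length in pixels is half the picture's height over the tangent of half this angle, whatever the lens; pixels are square), "cx", "cy" (the principal point, pixels), "rvec" (rotation vector, rad) and "tvec" (3), from world to camera coordinates, as OpenCV has them; the wrist camera has in their place "tool_from_camera" (4x4, takes a point from camera to tool coordinates, whose origin is the TCP and whose axes are the flange's). Camera axes: x right, y down, z forward; pixel columns grow to the right and rows downward; lengths in m; the calibration is good to about 2 mm. A picture is of the moment at which its call begins: read the wrist's pose just before it. get_calibration takes no time and is no camera call.
- bot.finish_job(): hands the job in; it is judged then, once.
The state is a dict: "time": time; "q": joint angles; "joint_vel": joint speeds; "joint_torque": joint torques, N m; "tool_pos": TCP position; "tcp_rot": TCP orientation; "wrist_force": force on the tool from outside, world axes, zero at the start; "torque": the same for the moment, N m; "width": opening from 0.0 (shut) to 1.0 (fully open); "grip_force": force on a finger pad.
Only numpy, scipy, OpenCV 4.12 (cv2) and the standard library are available. Lean on these libraries where they do the work, as an engineer would, in place of code of your own. Each camera call takes 0.05 s, during which the arm holds its last target. There are 200 camera calls.

## Working session

There is one attempt and no reset: what is moved stays moved. The work goes in short steps, Python scripts to look and compute and a tool call to move; the robot and the scene stay as the last step left them, time stands still between calls to the robot, and variables do not carry over. Pictures are saved under pics/ and viewed, at most 10 in all, crops included, and the job is handed in when it is done.

Besides the shell and the picture viewer there is one more tool, called as a command line: name --pt "numbers of a row" for each row, then --argument value for the rest. jog_arm: Moves the arm, as the interface text tells. Its arguments: {"type":"object","properties":{"motion":{"type":"array"},"force":{"type":"number"}},"required":["motion"]}

```bash
mkdir -p pics; ls
cat > h.py <<'E'
import numpy as np, cv2
from workcell import bot
def K(c):
    f=240/np.tan(np.radians(c['vfov'])/2); return np.array([[f,0,c['cx']],[0,f,c['cy']],[0,0,1]])
def pose(name,s=None):
    c=bot.get_calibration(name)
    if name=='wrist':
        T=np.eye(4);T[:3,:3]=cv2.Rodrigues(np.array(s['tcp_rot']))[0];T[:3,3]=s['tool_pos']
        T=T@np.array(c['tool_from_camera']); return K(c),T[:3,:3],T[:3,3]
    R=cv2.Rodrigues(np.array(c['rvec'],float))[0]; t=np.array(c['tvec']).ravel()
    return K(c),R.T,-R.T@t
def cloud(P,depth):
    k,R,o=P; v,u=np.mgrid[:480,:640]
    d=np.stack([(u-k[0,2])/k[0,0],(v-k[1,2])/k[1,1],np.ones_like(u)],-1)*depth[...,None]
    return d@R.T+o
def ray(P,uv,z):
    k,R,o=P; d=R@np.linalg.solve(k,np.array([uv[0],uv[1],1.0])); return o+d*(z-o[2])/d[2]
E
python3 - <<'E'
from h import *
for n in('top','scene','wrist'):
    s=bot.read_state(); im,d=bot.read_camera(n); c=bot.get_calibration(n)
    cv2.imwrite(f'pics/{n}.png',im[...,::-1]); P=pose(n,s); np.savez(f'{n}.npz',im=im,d=d,k=P[0],R=P[1],o=P[2]); print(n,c['vfov'],P[2].round(3))
print(s)
E
```

```text
pics
top 57.695947432373 [0.282 0.085 1.395]
scene 53.29792228420269 [-0.316 -0.508  0.856]
wrist 58.72529644477923 [0.141 0.664 0.374]
{'time': 0.1, 'q': array([ 1.20415367e+00,  2.64709807e-01,  1.60527708e+00, -1.14641174e-05,
        1.27370238e+00, -3.68835126e-02]), 'joint_vel': array([ 0.00118176, -0.00227943, -0.00434318, -0.00180898, -0.00133395,
        0.00026292]), 'joint_torque': array([ 2.07921471e-04, -5.16702068e+01, -3.68588090e+01, -6.22681614e-05,
        6.32753319e-03,  4.34024707e-05]), 'tool_pos': array([0.21832578, 0.63799688, 0.23004356]), 'tcp_rot': array([-0.51556803, -3.09858214,  0.00322957]), 'wrist_force': array([ 0.32852597,  0.76299434, -0.83814038]), 'torque': array([0.02908648, 0.02988313, 0.02623948]), 'grip_force': 0.0, 'width': 0.9996922270559611}
```

View pics/top.png

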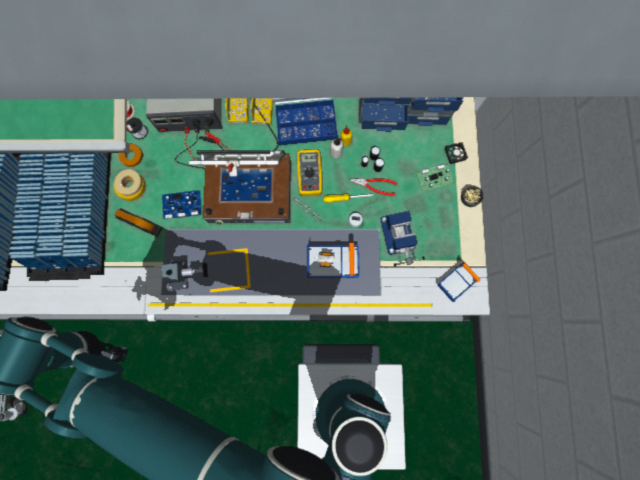

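View pics/scene.png

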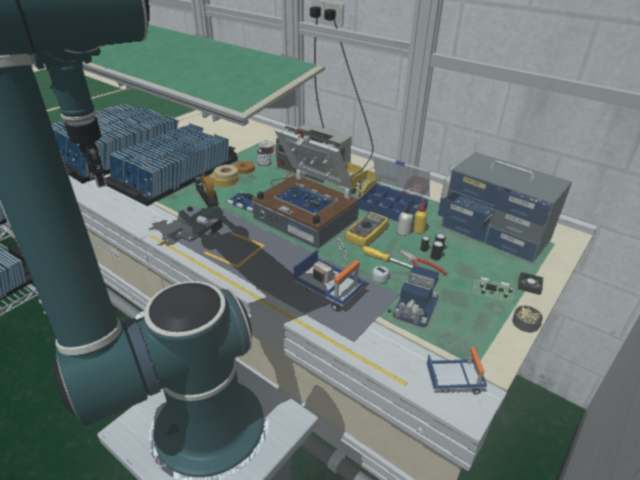

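The top view shows the loaded caddy on the grey mat: orange bar at about (352,257), nose to the left at about (308,258). The yellow mark is at about (230,270), with the buffer near (175,270) partly under the gripper. The white counter is at (356,219). The empty look-alike caddy is at (458,281), off the mat.

```bash
cat > m.py <<'E'
from h import *
def load(n):
    a=np.load(n+'.npz'); return a['im'],a['d'],(a['k'],a['R'],a['o'])
def rect(p):
    c,s,a=cv2.minAreaRect(p.astype(np.float32)*1000); return np.round(c,1),np.round(s,1),round(a,1)
if __name__=='__main__':
  for n in('top','scene'):
    im,d,P=load(n); C=cloud(P,d); hsv=cv2.cvtColor(im,cv2.COLOR_RGB2HSV); H,S,V=hsv[...,0].astype(int),hsv[...,1],hsv[...,2]
    x,y,z=C[...,0],C[...,1],C[...,2]; ok=(d>0)&(x>.3)&(x<.75)&(y>-.4)&(y<.6)
    for nm,m in dict(orange=(H<14)&(S>170)&(V>110)&(z>.08)&(z<.13),yellow=(H>17)&(H<30)&(S>120)&(z<.012)&(x>.37)&(y>.1),
        blue=(H>100)&(H<125)&(S>90)&(z>.03)&(z<.1)&(y<.2)&(x<.6),white=(S<40)&(V>150)&(z>.015)&(z<.04)&(x>.45)&(x<.62)&(y<.1)&(y>-.15),
        buf=(z>.06)&(z<.11)&(y>.3)&(x<.56)&(S<70),all=(z>.02)&(z<.12)&(y>-.1)&(y<.2)&(x<.56)).items():
        m=(m&ok).astype(np.uint8); k,l,st,_=cv2.connectedComponentsWithStats(m)
        for i in range(1,k):
            if st[i,4]>25:
                p=C[l==i]; print(n,nm,st[i].tolist(),'rect',*rect(p[:,:2]),'z',np.percentile(p[:,2],[2,50,98]).round(3))
E
python3 m.py
python3 - <<'E'
import cv2
a=cv2.imread('pics/top.png')[215:310,130:410]; cv2.imwrite('pics/c1.png',cv2.resize(a,None,fx=2.8,fy=2.8,interpolation=2))
E
```

```text
top yellow [208, 248, 43, 44, 348] rect [441.1 387.3] [130.5 130.1] 6.6 z [-0.001  0.004  0.01 ]
top blue [387, 214, 24, 15, 187] rect [ 588.7 -148.6] [30.6 63. ] 12.7 z [0.065 0.095 0.1  ]
top blue [393, 235, 24, 15, 219] rect [ 515.5 -163.9] [28.8 65.2] 10.5 z [0.048 0.095 0.099]
top blue [307, 244, 53, 34, 313] rect [463.3  53.5] [100.5 159.6] 0.0 z [0.033 0.05  0.083]
top blue [438, 284, 18, 18, 56] rect [ 365.4 -294.5] [68.1  9.9] 47.4 z [0.031 0.044 0.056]
top white [349, 214, 14, 13, 112] rect [601.2 -19.8] [41.8 38.7] 60.2 z [0.018 0.026 0.033]
top white [327, 247, 14, 19, 110] rect [479.7  51.2] [58.1 40.9] 0.4 z [0.032 0.037 0.04 ]
top white [343, 247, 6, 19, 80] rect [479.9  13.7] [16.  58.4] 89.2 z [0.032 0.037 0.04 ]
top buf [162, 263, 19, 20, 337] rect [423.1 548.3] [57.1 48.6] 5.6 z [0.064 0.083 0.095]
top buf [182, 262, 26, 15, 171] rect [433.6 478.3] [43.8 74.3] 1.4 z [0.063 0.072 0.081]
top all [307, 243, 53, 35, 1718] rect [463.3  53.1] [100.5 160.4] 0.0 z [0.033 0.041 0.111]
scene yellow [206, 252, 24, 12, 38] rect [379.9 394.1] [ 8.7 91.2] 7.6 z [0.002 0.005 0.01 ]
scene blue [295, 250, 28, 37, 269] rect [455. 117.] [110.7  51.3] 22.1 z [0.045 0.065 0.083]
scene blue [412, 267, 25, 12, 114] rect [ 588.5 -152.5] [21.8 62.1] 7.9 z [0.095 0.098 0.1  ]
scene blue [325, 279, 39, 25, 123] rect [462.1   4.1] [101.6  63.7] 0.3 z [0.043 0.05  0.055]
scene blue [405, 284, 24, 13, 142] rect [ 516.  -168.4] [27.7 57.9] 12.5 z [0.094 0.097 0.1  ]
scene blue [466, 383, 20, 3, 31] rect [ 395.9 -384.7] [ 5.4 40.9] 40.7 z [0.032 0.035 0.038]
scene white [373, 266, 15, 13, 111] rect [598.7 -20.3] [40.8 41.6] 85.5 z [0.018 0.028 0.032]
scene white [342, 278, 11, 11, 39] rect [491.2  14.9] [40.1 21.5] 3.2 z [0.036 0.039 0.04 ]
scene buf [178, 205, 45, 27, 484] rect [426.  505.4] [ 60.2 134.5] 7.0 z [0.061 0.076 0.093]
scene all [294, 250, 71, 58, 2225] rect [462.6  51.9] [106.7 161.2] 0.2 z [0.036 0.05  0.111]
```

View pics/c1.png

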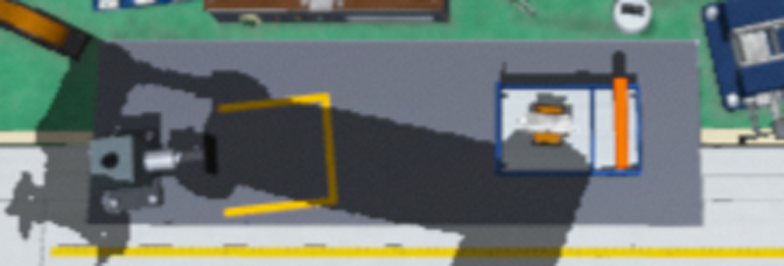

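View pics/wrist.png

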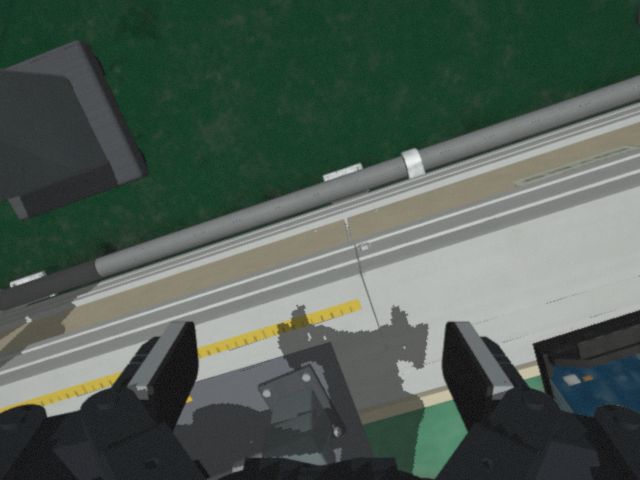

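The crop shows the buffer block at (112,160), its spring rod, and the black pad face at about (212,153). The mark is tilted about 6° and its cross line is at about (328,150). The caddy faces left with its bar at (621,122). Next I fit the lines on the mat plane.

```bash
cat > m2.py <<'E'
from m import *
def fit(p): 
    v=cv2.fitLine(p.astype(np.float32),cv2.DIST_HUBER,0,.001,.001).ravel(); return v
def rp(P,m,z): 
    v,u=np.nonzero(m); return np.array([ray(P,(a,b),z)[:2] for a,b in zip(u,v)])*1000
res={}
for n in('top','scene'):
    im,d,P=load(n); C=cloud(P,d); hsv=cv2.cvtColor(im,cv2.COLOR_RGB2HSV); H,S,V=hsv[...,0].astype(int),hsv[...,1],hsv[...,2]
    x,y,z=C[...,0],C[...,1],C[...,2]
    m=(H>15)&(H<32)&(S>110)&(x>.36)&(x<.53)&(y>.28)&(y<.46)&(z<.015)
    p=rp(P,m,.003); h=np.radians(96.5)
    a=np.array([np.cos(h),np.sin(h)]); b=np.array([-a[1],a[0]]); c0=np.array([441,387])
    for _ in range(2):
        u=(p-c0)@a; w=(p-c0)@b
        e=np.percentile(w,[1,99])
        for nm,s in dict(L=(w>e[1]-9)&(u>u.min()+15),R=(w<e[0]+9)&(u>u.min()+15),X=(u<np.percentile(u,1)+9)&(abs(w)<45)).items():
            if s.sum()<8: print(n,nm,s.sum());continue
            f=fit(p[s]); ang=np.degrees(np.arctan2(f[1],f[0])); 
            print(n,nm,s.sum(),'ang',round(ang%180,2),'off lat',round(((f[2:]-c0)@b),1),'along',round((f[2:]-c0)@a,1),f[2:].round(1))
        break
    m=(H<18)&(S>140)&(V>90)&(x>.38)&(x<.55)&(y>-.06)&(y<.06)&(z>.06)
    p=rp(P,m,.109); print(n,'bar',m.sum(),rect(p), 'z',np.percentile(z[m],[5,50,95]).round(3))
    # caddy long edges + objects near buffer
    q=C[(d>0)&(x>.34)&(x<.53)&(y>.38)&(y<.62)&(z>.012)&(z<.11)]
    u=(q[:,:2]*1000-c0)@a; w=(q[:,:2]*1000-c0)@b
    for lo in range(20,220,6):
        s=(u>=lo)&(u<lo+6)
        if s.sum()>2: print(n,lo,s.sum(),'w',w[s].min().round(),w[s].max().round(),'z',q[s,2].min().round(3),q[s,2].max().round(3))
E
python3 m2.py
```

```text
top L 105 ang 95.95 off lat 60.4 along 9.0 [380.  389.1]
top R 98 ang 96.37 off lat -60.2 along 8.3 [499.8 402.1]
top X 83 ang 6.56 off lat 0.6 along -59.7 [447.2 327.6]
top bar 128 (array([ 4.617201e+05, -2.753000e+02]), array([ 8969.1, 93036.8]), 89.3) z [0.105 0.109 0.113]
top 50 9 w -17.0 16.0 z 0.057 0.081
top 56 48 w -22.0 22.0 z 0.05 0.082
top 62 10 w -22.0 9.0 z 0.071 0.083
top 68 9 w -5.0 46.0 z 0.015 0.073
top 74 8 w -54.0 4.0 z 0.013 0.071
top 80 8 w -4.0 6.0 z 0.063 0.071
top 86 8 w -4.0 5.0 z 0.063 0.071
top 92 8 w -5.0 5.0 z 0.064 0.074
top 98 18 w -8.0 10.0 z 0.054 0.079
top 104 14 w -10.0 10.0 z 0.065 0.078
top 110 11 w -10.0 8.0 z 0.065 0.076
top 116 17 w -89.0 8.0 z 0.013 0.08
top 122 14 w -8.0 11.0 z 0.062 0.08
top 128 13 w -34.0 39.0 z 0.012 0.074
top 134 63 w -42.0 42.0 z 0.012 0.089
top 140 107 w -39.0 44.0 z 0.012 0.089
top 146 50 w -50.0 40.0 z 0.012 0.09
top 152 53 w -43.0 43.0 z 0.013 0.096
top 158 50 w -77.0 42.0 z 0.012 0.097
top 164 44 w -45.0 41.0 z 0.012 0.097
top 170 41 w -42.0 44.0 z 0.013 0.09
top 176 46 w -28.0 43.0 z 0.012 0.088
top 182 36 w -41.0 
[... 486 characters left out ...]
86 5 w 2.0 5.0 z 0.061 0.072
scene 92 10 w -3.0 12.0 z 0.062 0.077
scene 98 23 w -13.0 14.0 z 0.055 0.076
scene 104 12 w -1.0 16.0 z 0.064 0.077
scene 110 11 w -8.0 12.0 z 0.057 0.078
scene 116 11 w -5.0 13.0 z 0.064 0.076
scene 122 10 w -6.0 12.0 z 0.055 0.076
scene 128 22 w -37.0 36.0 z 0.012 0.075
scene 134 100 w -43.0 45.0 z 0.012 0.09
scene 140 176 w -41.0 44.0 z 0.012 0.088
scene 146 51 w -26.0 45.0 z 0.013 0.087
scene 152 57 w -20.0 45.0 z 0.013 0.098
scene 158 53 w -27.0 45.0 z 0.013 0.097
scene 164 48 w -28.0 44.0 z 0.013 0.097
scene 170 47 w -23.0 45.0 z 0.012 0.088
scene 176 40 w -24.0 44.0 z 0.012 0.088
scene 182 29 w -25.0 44.0 z 0.012 0.086
scene 188 3 w 20.0 39.0 z 0.014 0.015
```

jog_arm --pt "1 0 0 0 -6.3" --pt "1 0 0 0 -6.3" --pt "1 0 0 0 -6.3" --pt "1 -10 -30 0 0" --pt "1 -14 -38 0 0" --pt "1 -14 -38 0 0" --pt "1 -14 -38 0 0" --pt "1 -14 -38 0 0" --pt "1 -14 -38 0 0" --pt "1 -14 -38 0 0" --force 40

```text
time: 0.98
tool_pos: [0.3126, 0.3786, 0.2309]
tcp_rot: [0.001, -3.141, 0.001]
wrist_force: [0.7, -0.7, 0.5]
width: 1.002
grip_force: 0.0
```

jog_arm --pt "1 -14 -38 0 0" --pt "1 -14 -38 0 0" --pt "1 -14 -38 0 0" --pt "1 -14 -38 0 0" --pt "1 -14 -38 0 0" --pt "1 -14 -38 0 0" --pt "1 -14 -38 0 0" --pt "1 -14 -38 0 0" --pt "1 -14 -38 0 0" --pt "1 -12 -30 0 0"

```text
time: 1.82
tool_pos: [0.4508, 0.0059, 0.2313]
tcp_rot: [0.002, 3.141, -0.001]
wrist_force: [-0.3, 0.5, 0.3]
width: 0.997
grip_force: 0.0
```

jog_arm --pt "1 0 0 0 0" --pt "1 0 0 0 0" --pt "1 0 0 0 0"

```text
time: 2.07
tool_pos: [0.4501, 0.0089, 0.2309]
tcp_rot: [-0.001, -3.14, -0.001]
wrist_force: [-0.6, -0.1, -0.6]
width: 1.003
grip_force: 0.0
```

```bash
cat > w.py <<'E'
from m import *
import sys
def wrist(tag):
    s=bot.read_state(); im,d=bot.read_camera('wrist'); P=pose('wrist',s); np.savez(tag+'.npz',im=im,d=d,k=P[0],R=P[1],o=P[2])
    cv2.imwrite(f'pics/{tag}.png',im[...,::-1]); return im,d,P,s
def bar(im,d,P):
    C=cloud(P,d); hsv=cv2.cvtColor(im,cv2.COLOR_RGB2HSV); H,S,V=hsv[...,0].astype(int),hsv[...,1],hsv[...,2]; z=C[...,2]
    m=(H<14)&(S>150)&(V>90)&(z>.102)&(z<.118)&(d>0); p=C[m]
    print('bar',m.sum(),rect(p[:,:2]),'z',np.median(p[:,2]).round(4)); return C,H,S,V
if __name__=='__main__':
    im,d,P,s=wrist(sys.argv[1]); C,H,S,V=bar(im,d,P)
    x,y,z=C[...,0],C[...,1],C[...,2]
    m=(d>0)&(z>.02)&(z<.1)&(x<.56)&(x>.38)&(y>-.05)&(y<.2)&(H>100)&(H<125)&(S>90); 
    if m.sum(): print('body',m.sum(),rect(C[m][:,:2]))
E
python3 w.py w1
```

```text
bar 2609 (array([460.9,  -2.2]), array([13.3, 94.4]), 89.9) z 0.1095
body 7036 (array([461.6,  52.7]), array([100.3, 159.8]), 0.2)
```

View pics/w1.png

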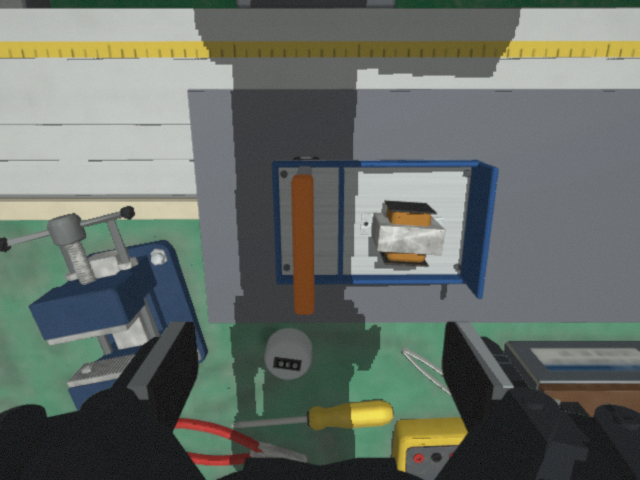

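The bar is centred at about (302,245) in the picture, and the measured tray of 160x100 matches the caddy meant. The counter, at (288,353), is clear of the approach. I'll descend and grip.

jog_arm --pt "1 -6 -6 0 0" --pt "1 -5 -5 0 0" --pt "1 0 0 25 0" --pt "1 0 0 25 0" --pt "1 0 0 25 0" --pt "1 0 0 25 0" --pt "1 0 0 20 0" --pt "1 0 0 16 0" --pt "1 0 0 10 0" --pt "1 0 0 0 0"

```text
time: 2.95
tool_pos: [0.4599, -0.0018, 0.0829]
tcp_rot: [0.002, -3.137, -0.0]
wrist_force: [-0.3, 0.5, -0.2]
width: 1.001
grip_force: 0.0
```

jog_arm --pt "0.4 0 0 0 0" --pt "0 0 0 0 0" --pt "-0.3 0 0 0 0" --pt "-0.45 0 0 0 0" --pt "-0.55 0 0 0 0" --pt "-0.6 0 0 0 0"

```text
time: 3.45
tool_pos: [0.4621, -0.0024, 0.0859]
tcp_rot: [-0.0, 3.14, -0.0]
wrist_force: [-0.2, 0.2, 0.4]
width: 0.202
grip_force: 0.0
```

jog_arm --pt "-0.7 0 0 0 0" --pt "-0.8 0 0 0 0" --pt "-1 0 0 0 0" --pt "-1 0 0 0 0" --pt "-1 0 0 0 0" --pt "-1 0 0 0 0" --force 40

```text
time: 3.95
tool_pos: [0.4621, -0.0024, 0.0859]
tcp_rot: [-0.0, 3.141, -0.0]
wrist_force: [-1.1, -0.1, 4.7]
width: 0.156
grip_force: 41.2
```

jog_arm --pt "-1 0 1 0 0" --pt "-1 0 2 0 0" --pt "-1 0 3 0 0" --pt "-1 0 4 0 0" --pt "-1 0 5 0 0" --pt "-1 0 5 0 0" --pt "-1 0 5 0 0" --pt "-1 0 5 0 0" --pt "-1 0 5 0 0" --pt "-1 0 5 0 0"

```text
time: 4.78
tool_pos: [0.4621, 0.0371, 0.0859]
tcp_rot: [-0.001, 3.141, -0.002]
wrist_force: [-0.9, -3.6, 6.9]
width: 0.156
grip_force: 41.2
```

jog_arm --pt "-1 0 5 0 0" --pt "-1 0 5 0 0" --pt "-1 0 5 0 0" --pt "-1 0 5 0 0" --pt "-1 0 5 0 0" --pt "-1 0 5 0 0" --pt "-1 0 5 0 0" --pt "-1 0 5 0 0" --pt "-1 0 5 0 0" --pt "-1 0 5 0 0"

```text
time: 5.62
tool_pos: [0.462, 0.0872, 0.0859]
tcp_rot: [-0.0, 3.141, -0.002]
wrist_force: [-0.9, -3.6, 6.0]
width: 0.156
grip_force: 41.3
```

jog_arm --pt "-1 0 5 0 0" --pt "-1 0 5 0 0" --pt "-1 0 5 0 0" --pt "-1 0 5 0 0" --pt "-1 0 4 0 0" --pt "-1 0 4 0 0" --pt "-1 0 3 0 0" --pt "-1 0 2 0 0" --pt "-1 0 1 0 0" --pt "-1 0 0 0 0"

```text
time: 6.45
tool_pos: [0.462, 0.1216, 0.0859]
tcp_rot: [-0.001, 3.141, -0.001]
wrist_force: [-1.3, -1.7, 5.0]
width: 0.154
grip_force: 41.2
```

```bash
cat > look.py <<'E'
from w import *
def look(tag):
    im,d,P,s=wrist(tag); C,H,S,V=bar(im,d,P); x,y,z=C[...,0],C[...,1],C[...,2]
    b=s['tool_pos'][1]
    m=(d>0)&(z>.02)&(z<.1)&(x<.56)&(x>.38)&(y>b-.05)&(y<b+.17)&(H>100)&(H<125)&(S>90)
    if m.sum(): print('body',m.sum(),rect(C[m][:,:2]))
    m=(H>15)&(H<32)&(S>100)&(x>.36)&(x<.53)&(y>.29)&(y<.46)&(z<.015)&(d>0); print('yellow',m.sum())
    t,dt=bot.read_camera('top'); cv2.imwrite(f'pics/{tag}t.png',t[...,::-1]); print(s['tool_pos'].round(4))
    v=np.hstack([cv2.resize(im[...,::-1],(400,300)),cv2.resize(t[...,::-1][200:320,130:370][:120,:160],(400,300))]); cv2.imwrite(f'pics/{tag}v.png',v)
look(sys.argv[1])
E
python3 look.py l1
```

```text
bar 6737 (array([459.2, 121.5]), array([14. , 91.5]), 89.8) z 0.1093
body 21397 (array([461.4, 176.6]), array([159.8,  99.9]), 89.9)
yellow 0
[0.462  0.1216 0.0859]
```

View pics/l1v.png

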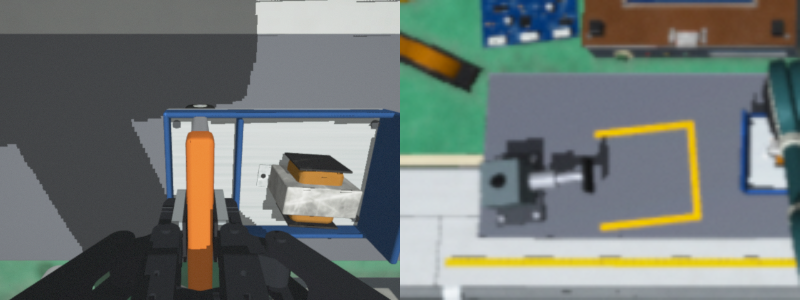

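The left half shows the caddy held straight in the gripper with the transformer upright. In the top view on the right, the mark and pad are now free of shadow, so I refit the dock lines and compute the steering.

```bash
cat > f.py <<'E'
from m import *
im=cv2.imread('pics/l1t.png')[...,::-1].copy(); _,_,P=load('top')
hsv=cv2.cvtColor(im,cv2.COLOR_RGB2HSV); m=cv2.inRange(hsv,(16,120,120),(32,255,255)); m[:244]=0;m[294:]=0;m[:,:190]=0;m[:,260:]=0
v,u=np.nonzero(m); p=np.array([ray(P,(a,b),.003)[:2]*1000 for a,b in zip(u,v)])
h=np.radians(96.2); a=np.array([np.cos(h),np.sin(h)]); b=np.array([-a[1],a[0]]); c0=np.array([441,387.])
U=(p-c0)@a; W=(p-c0)@b
for nm,s in dict(L=(W>52)&(U>-50),R=(W<-52)&(U>-50),X=(U<-52)&(abs(W)<50)).items():
    f=cv2.fitLine(p[s].astype(np.float32),2,0,.01,.01).ravel(); q=f[2:]-c0
    print(nm,s.sum(),'ang',round(np.degrees(np.arctan2(f[1],f[0]))%180,2),'lat',round(q@b,2),'along',round(q@a,2))
c=np.array([461.5,121.6])-c0; print('caddy u,w',c@a,c@b)
E
python3 f.py
```

```text
L 110 ang 96.15 lat 60.24 along 7.28
R 107 ang 95.98 lat -59.75 along 8.27
X 96 ang 6.31 lat 0.47 along -58.85
caddy u,w -266.061652630226 8.282934242946018
```

jog_arm --pt "-1 0 2 0 0" --pt "-1 0 4 0 0" --pt "-1 0 5 0 0" --pt "-1 0 5 0 0" --pt "-1 0 5 0 0" --pt "-1 0 5 0 0" --pt "-1 0 5 0 0" --pt "-1 0 5 0 0" --pt "-1 0 5 0 0" --pt "-1 0 5 0 0"

```text
time: 7.38
tool_pos: [0.462, 0.1673, 0.0859]
tcp_rot: [-0.0, 3.141, -0.002]
wrist_force: [-0.5, -3.4, 7.6]
width: 0.155
grip_force: 41.3
```

jog_arm --pt "-1 0 5 0 -0.3" --pt "-1 0 5 0 -0.5" --pt "-1 0 5 0 -0.6" --pt "-1 0 5 0 -0.6" --pt "-1 0 5 0 -0.6" --pt "-1 0 5 0 -0.6" --pt "-1 0 5 0 -0.6" --pt "-1 0 5 0 -0.6" --pt "-1 0 5 0 -0.6" --pt "-1 0 5 0 -0.6"

```text
time: 8.22
tool_pos: [0.4604, 0.2174, 0.0859]
tcp_rot: [-0.154, 3.136, -0.001]
wrist_force: [0.1, -2.8, 5.2]
width: 0.155
grip_force: 41.1
```

jog_arm --pt "-1 0 5 0 -0.3" --pt "-1 0 5 0 -0.2" --pt "-1 0 4 0 0" --pt "-1 0 3 0 0" --pt "-1 0 2 0 0" --pt "-1 0 1 0 0" --pt "-1 0 0 0 0"

```text
time: 8.8
tool_pos: [0.4582, 0.2376, 0.0859]
tcp_rot: [-0.168, 3.136, -0.0]
wrist_force: [-0.1, -0.9, 5.9]
width: 0.149
grip_force: 41.0
```

```bash
cat > g.py <<'E'
from w import *
im,d,P,s=wrist(sys.argv[1]); C,H,S,V=bar(im,d,P); x,y,z=C[...,0],C[...,1],C[...,2]
b=s['tool_pos']; m=(d>0)&(z>.02)&(z<.1)&(abs(x-b[0])<.09)&(y>b[1]-.05)&(y<b[1]+.17)&(H>100)&(H<125)&(S>90)
c,sz,an=rect(C[m][:,:2]); print('body',m.sum(),c,sz,an)
h=np.radians(96.1); a=np.array([np.cos(h),np.sin(h)]); bb=np.array([-a[1],a[0]]); c0=np.array([441,387.])
R=cv2.Rodrigues(np.array(s['tcp_rot']))[0]; th=np.arctan2(R[1,1],R[0,1]); print('tool heading',np.degrees(th))
o=c-55*np.array([np.cos(th),np.sin(th)])-c0; t=b[:2]*1000-c0
print('caddy u,w',(o@a).round(1),(o@bb-.2).round(1),'tcp u,w',(t@a).round(1),(t@bb-.2).round(1),'z',b[2],s['wrist_force'].round(1))
E
python3 g.py g1
```

```text
bar 9898 (array([455. , 237.5]), array([90.7, 13.9]), 6.6) z 0.1095
body 21280 [451.8 292.4] [100.3 159.8] 6.1
tool heading 96.13271852928659
caddy u,w -150.2 -0.9 tcp u,w -150.4 -1.4 z 0.08590049483441062 [-0.1 -0.9  5.9]
```

jog_arm --pt "-1 0 2 0 0" --pt "-1 0 4 0 0" --pt "-1 0 5 0 0" --pt "-1 0 5 0 0" --pt "-1 0 5 0 0" --pt "-1 0 5 0 0" --pt "-1 0 5 0 0" --pt "-1 0 5 0 0" --pt "-1 0 3 0 0" --pt "-1 0 1 0 0"

```text
time: 9.68
tool_pos: [0.4539, 0.2774, 0.0859]
tcp_rot: [-0.168, 3.136, -0.001]
wrist_force: [0.1, -2.7, 6.6]
width: 0.152
grip_force: 41.2
```

jog_arm --pt "-1 0 1 0 0" --pt "-1 0 1 0 0" --pt "-1 0 1 0 0" --pt "-1 0 1 0 0" --pt "-1 0 1 0 0" --pt "-1 0 1 0 0" --pt "-1 0 1 0 0" --pt "-1 0 1 0 0" --pt "-1 0 1 0 0" --pt "-1 0 1 0 0"

```text
time: 10.52
tool_pos: [0.4528, 0.287, 0.0859]
tcp_rot: [-0.168, 3.136, -0.001]
wrist_force: [0.4, -1.3, 5.3]
width: 0.153
grip_force: 41.2
```

```bash
python3 g.py g2
python3 - <<'E'
from m import *
im,d=bot.read_camera('top'); cv2.imwrite('pics/t3.png',cv2.resize(im[210:310,140:300][...,::-1],(800,500)))
E
```

```text
bar 9808 (array([449.4, 286.9]), array([90.4, 13.8]), 6.5) z 0.1095
body 21318 [446.6 341.8] [100.4 159.9] 6.2
tool heading 96.11868305811659
caddy u,w -100.5 -1.0 tcp u,w -100.7 -1.3 z 0.0859083943487535 [ 0.4 -1.3  5.3]
```

View pics/t3.png

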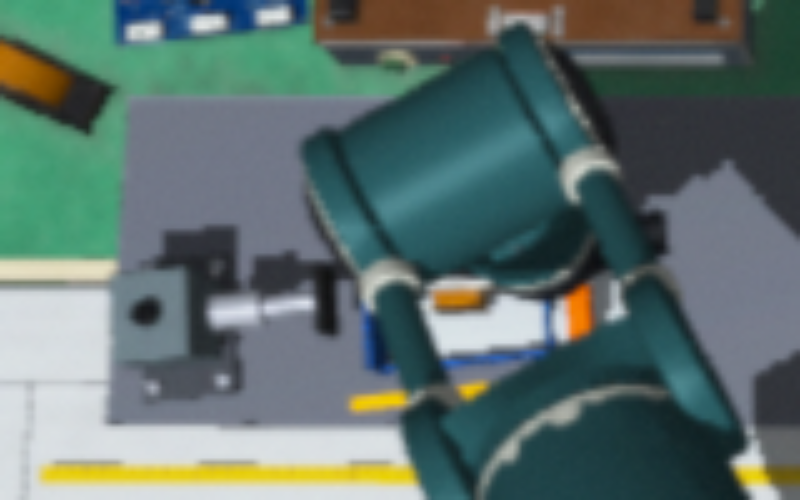

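The top view shows the nose (x≈365) about 18 mm short of the pad face (x≈337). I'll advance slowly and watch the force.

jog_arm --pt "-1 0 1 0 0" --pt "-1 0 1.5 0 0" --pt "-1 0 1.5 0 0" --pt "-1 0 1.5 0 0" --pt "-1 0 1.5 0 0" --pt "-1 0 1.5 0 0" --pt "-1 0 1.5 0 0" --pt "-1 0 1 0 0" --pt "-1 0 1 0 0" --pt "-1 0 1 0 0"

```text
time: 11.45
tool_pos: [0.4514, 0.2999, 0.0859]
tcp_rot: [-0.168, 3.136, -0.001]
wrist_force: [-0.0, -2.9, 5.8]
width: 0.152
grip_force: 41.2
```

jog_arm --pt "-1 0 0.5 0 0" --pt "-1 0 0.5 0 0" --pt "-1 0 0.5 0 0" --pt "-1 0 0.5 0 0" --pt "-1 0 0.5 0 0" --pt "-1 0 0.5 0 0"

```text
time: 11.95
tool_pos: [0.4511, 0.3029, 0.0859]
tcp_rot: [-0.168, 3.136, -0.001]
wrist_force: [-0.8, -2.9, 5.3]
width: 0.15
grip_force: 41.2
```

jog_arm --pt "-1 0 0.5 0 0" --pt "-1 0 0.5 0 0" --pt "-1 0 0.5 0 0" --pt "-1 0 0.5 0 0"

```text
time: 12.28
tool_pos: [0.4509, 0.3049, 0.0859]
tcp_rot: [-0.168, 3.136, -0.001]
wrist_force: [-0.4, -2.7, 4.9]
width: 0.153
grip_force: 41.2
```

jog_arm --pt "-1 0 0.5 0 0" --pt "-1 0 0.5 0 0" --pt "-1 0 0.5 0 0" --pt "-1 0 0.5 0 0"

```text
time: 12.62
tool_pos: [0.4507, 0.3068, 0.0859]
tcp_rot: [-0.168, 3.136, -0.001]
wrist_force: [0.3, -1.6, 5.7]
width: 0.156
grip_force: 41.2
```

jog_arm --pt "-1 0 0.5 0 0" --pt "-1 0 0.5 0 0" --pt "-1 0 0.5 0 0"

```text
time: 12.87
tool_pos: [0.4505, 0.3083, 0.0859]
tcp_rot: [-0.168, 3.136, -0.001]
wrist_force: [-0.6, -2.8, 6.1]
width: 0.151
grip_force: 41.2
```

jog_arm --pt "-1 0 0.5 0 0" --pt "-1 0 0.5 0 0"

```text
time: 13.03
tool_pos: [0.4504, 0.3091, 0.0859]
tcp_rot: [-0.168, 3.136, -0.001]
wrist_force: [-0.4, -3.9, 5.8]
width: 0.152
grip_force: 41.2
```

jog_arm --pt "-1 0 0.5 0 0" --pt "-1 0 0.5 0 0"

```text
time: 13.2
tool_pos: [0.4503, 0.3099, 0.0859]
tcp_rot: [-0.168, 3.136, -0.002]
wrist_force: [0.5, -4.3, 6.0]
width: 0.157
grip_force: 41.3
```

jog_arm --pt "-1 0 0.5 0 0" --pt "-1 0 0.5 0 0"

```text
time: 13.37
tool_pos: [0.4503, 0.3105, 0.0859]
tcp_rot: [-0.168, 3.136, -0.003]
wrist_force: [-0.2, -6.2, 8.0]
width: 0.155
grip_force: 41.4
```

jog_arm --pt "-1 0 0.5 0 0" --pt "-1 0 0.5 0 0"

```text
time: 13.53
tool_pos: [0.4502, 0.3113, 0.0859]
tcp_rot: [-0.168, 3.136, -0.004]
wrist_force: [0.7, -7.6, 7.7]
width: 0.156
grip_force: 41.4
```

jog_arm --pt "-1 0 0.5 0 0" --pt "-1 0 0.5 0 0" --pt "-1 0 0 0 0"

```text
time: 13.78
tool_pos: [0.4501, 0.312, 0.0859]
tcp_rot: [-0.168, 3.136, -0.005]
wrist_force: [1.6, -7.8, 7.3]
width: 0.151
grip_force: 41.5
```

jog_arm --pt "-1 0 0.3 0 0" --pt "-1 0 0 0 0" --pt "-1 0 0 0 0" --pt "-1 0 0 0 0" --pt "-1 0 0 0 0" --pt "-1 0 0 0 0" --pt "-1 0 0 0 0" --pt "-1 0 0 0 0" --pt "-1 0 0 0 0" --pt "-1 0 0 0 0"

```text
time: 14.62
tool_pos: [0.4501, 0.3121, 0.0859]
tcp_rot: [-0.168, 3.136, -0.005]
wrist_force: [0.1, -7.5, 6.9]
width: 0.155
grip_force: 41.5
```

jog_arm --pt "-1 0 0 0 0" --pt "-1 0 0 0 0" --pt "-1 0 0 0 0" --pt "-1 0 0 0 0"

```text
time: 14.95
tool_pos: [0.4501, 0.3121, 0.0859]
tcp_rot: [-0.168, 3.136, -0.005]
wrist_force: [1.1, -7.0, 7.6]
width: 0.152
grip_force: 41.5
```

jog_arm --pt "-1 0 0.5 0 0" --pt "-1 0 0.5 0 0" --pt "-1 0 0 0 0" --pt "-1 0 0 0 0" --pt "-1 0 0 0 0" --pt "-1 0 0 0 0" --pt "-1 0 0 0 0" --pt "-1 0 0 0 0" --pt "-1 0 0 0 0" --pt "-1 0 0 0 0"

```text
time: 15.78
tool_pos: [0.45, 0.3129, 0.0859]
tcp_rot: [-0.168, 3.136, -0.005]
wrist_force: [0.8, -8.2, 8.0]
width: 0.156
grip_force: 41.5
```

jog_arm --pt "-1 0 0 0 0" --pt "-1 0 0 0 0" --pt "-1 0 0 0 0" --pt "-1 0 0 0 0"

```text
time: 16.12
tool_pos: [0.45, 0.3129, 0.0859]
tcp_rot: [-0.168, 3.136, -0.005]
wrist_force: [1.2, -8.7, 7.9]
width: 0.156
grip_force: 41.5
```

```bash
python3 g.py g3
```

```text
bar 9802 (array([446.6, 312.7]), array([90.2, 13.8]), 6.0) z 0.1095
body 21204 [443.6 367.6] [100.  159.5] 6.3
tool heading 96.14771397459577
caddy u,w -74.6 -0.8 tcp u,w -74.7 -1.3 z 0.08588668373478554 [ 1.2 -8.7  7.9]
```

jog_arm --pt "-1 0 -0.3 0 0" --pt "-1 0 -0.3 0 0" --pt "-1 0 -0.3 0 0" --pt "-1 0 -0.3 0 0" --pt "-1 0 -0.3 0 0" --pt "-1 0 -0.3 0 0" --pt "-1 0 -0.3 0 0" --pt "-1 0 -0.3 0 0" --pt "-1 0 0 0 0" --pt "-1 0 0 0 0"

```text
time: 17.0
tool_pos: [0.4501, 0.3119, 0.0859]
tcp_rot: [-0.168, 3.136, -0.002]
wrist_force: [-0.0, -3.0, 6.2]
width: 0.154
grip_force: 41.2
```

jog_arm --pt "-1 0 -0.3 0 0" --pt "-1 0 -0.3 0 0" --pt "-1 0 0 0 0" --pt "-1 0 0 0 0"

```text
time: 17.33
tool_pos: [0.4502, 0.3115, 0.0859]
tcp_rot: [-0.168, 3.136, -0.001]
wrist_force: [0.8, -2.6, 5.5]
width: 0.153
grip_force: 41.2
```

jog_arm --pt "-1 0 -0.3 0 0" --pt "-1 0 -0.3 0 0" --pt "-1 0 -0.3 0 0" --pt "-1 0 -0.3 0 0" --pt "-1 0 -0.2 0 0" --pt "-1 0 0 0 0" --pt "-1 0 0 0 0"

```text
time: 17.92
tool_pos: [0.4503, 0.3105, 0.0859]
tcp_rot: [-0.167, 3.136, 0.0]
wrist_force: [-0.2, -1.4, 5.4]
width: 0.155
grip_force: 41.1
```

jog_arm --pt "-1 0 -0.2 0 0" --pt "-1 0 -0.2 0 0" --pt "-1 0 0 0 0" --pt "-1 0 0 0 0" --pt "-1 0 0 0 0"

```text
time: 18.33
tool_pos: [0.4503, 0.3102, 0.0859]
tcp_rot: [-0.167, 3.136, 0.0]
wrist_force: [0.1, -1.1, 5.2]
width: 0.155
grip_force: 41.1
```

jog_arm --pt "-1 0 -0.3 0 0" --pt "-1 0 -0.3 0 0" --pt "-1 0 -0.2 0 0" --pt "-1 0 0 0 0" --pt "-1 0 0 0 0" --pt "-1 0 0 0 0"

```text
time: 18.83
tool_pos: [0.4504, 0.3097, 0.0859]
tcp_rot: [-0.167, 3.136, 0.001]
wrist_force: [-0.7, -0.4, 5.7]
width: 0.155
grip_force: 41.1
```

jog_arm --pt "-1 0 0 0 0" --pt "-1 0 0 0 0" --pt "-1 0 0 0 0" --force 20

```text
time: 19.08
tool_pos: [0.4504, 0.3096, 0.0858]
tcp_rot: [-0.167, 3.136, 0.001]
wrist_force: [-0.9, 0.1, 5.5]
width: 0.158
grip_force: 41.1
```

Net force on the bar is about zero, so I let go gently.

jog_arm --pt "-0.65 0 0 0 0" --pt "-0.6 0 0 0 0" --pt "-0.5 0 0 0 0" --pt "-0.4 0 0 0 0" --pt "-0.2 0 0 0 0" --pt "0 0 0 0 0" --pt "0.3 0 0 0 0" --pt "0.6 0 0 0 0" --pt "0.6 0 0 0 0" --pt "0.6 0 0 0 0"

```text
time: 19.92
tool_pos: [0.4498, 0.3093, 0.0853]
tcp_rot: [-0.167, 3.137, 0.0]
wrist_force: [0.2, -0.8, 0.3]
width: 0.796
grip_force: 0.0
```

jog_arm --pt "0.6 0 0 -4 0" --pt "0.6 0 0 -8 0" --pt "0.6 0 0 -10 0" --pt "0.6 0 0 -15 0" --pt "0.6 0 0 -20 0" --pt "0.6 0 0 -25 0" --pt "0.6 0 0 -30 0" --pt "0.6 0 0 -30 0" --pt "0.6 0 0 0 0" --pt "0.6 0 0 0 0"

```text
time: 20.75
tool_pos: [0.4517, 0.3104, 0.2315]
tcp_rot: [-0.167, 3.131, 0.006]
wrist_force: [-0.1, -0.5, -0.7]
width: 0.799
grip_force: 0.0
```

```bash
python3 g.py g4
```

```text
bar 2835 (array([449.6, 309.4]), array([95. , 13.6]), 6.4) z 0.1095
body 7384 [444.  365.9] [100.2 163.2] 6.2
tool heading 96.105995431182
caddy u,w -76.3 -0.9 tcp u,w -77.3 -2.7 z 0.231497299065757 [-0.1 -0.5 -0.7]
```

View pics/g4.png

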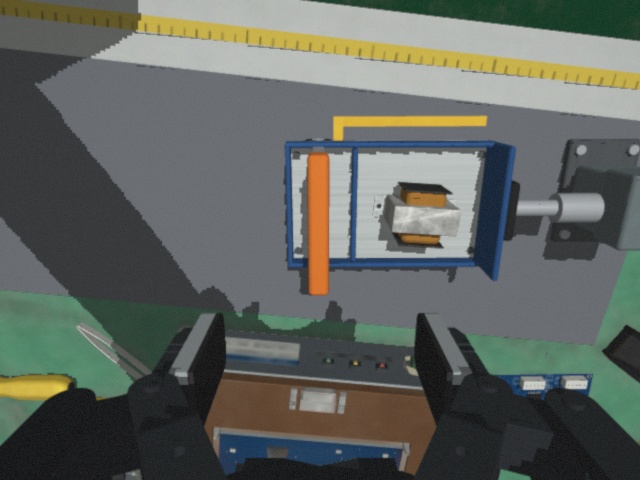

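The picture shows the nose at (505,210) against the black pad, with the caddy square to the mark and the transformer in the tray. The caddy has not moved since I let go, so I hand the job in.

```bash
python3 -c "
from workcell import bot
print(bot.finish_job())"
```

```text
the job is handed in; nothing more can be done
None
```

The job is handed in after about 21 s of the 72 s; no verdict came back. The caddy is parked with its nose on the pad, about 1 mm off centre and square within about 0.2°, after pressing for over a second with an estimated 6–7 N. I never measured the castor angles directly, but it rolled about 80 mm straight at the end.

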